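Cap the parts tumbler, feel for its heavy side and hold that side down

ROBOT

A 6-joint arm with a two-finger parallel gripper is mounted at the origin on the work surface. World frame = base frame: x ahead of the robot, y to its left, z up, the work surface at z = 0. Lengths are in m, angles in degrees, forces in N, time in s.
With the tool pointing down it reaches from about 0.25 to 0.725 m from the base axis. Payload 9.7 kg.
Tool frame: the origin (TCP) lies at the very end of the fingers, on their centre line; the grasp point (between the pads) lies 19 mm behind it (bot.grip_point_offset is the distance from the TCP to the grasp point, in m); y points along the fingers, x is the direction in which the jaws open and shut, and the axes are right-handed (so a half turn about y gives the same grasp; the last joint's range is limited). The gripper opens to 85 mm and grips with 20 to 120 N. Pads are 22 mm wide; open, the fingers measure 114 mm over their backs; the gripper's body (76 mm by 85 mm) begins 54 mm behind the grasp point. The pads swing forward as they close: fully open they stand 13 mm farther back than shut.
Start: joints at [67.036, 4.979, 10.078, 95.1, 0, 90], TCP at [0.215, 0.506, 0.231] pointing down, gripper open.
Joint ranges: [-179.16, 179.16], [-48.56, 103.87], [-65.8, 70.77], [-126.05, 130.52], [-82.76, 87.17], [-180, 180]. Speed limits (degrees/s): [127.2, 127.2, 147.25, 180, 180, 180].

INTERFACE

Orientations are given as [roll, pitch, yaw] about the fixed x, y, z axes, in that order (R = Rz(yaw) Ry(pitch) Rx(roll)).
In Python, from workcell import bot gives the robot as it stands.
- The arm moves only by the shell command python3 -m inch 'ROWS' [FORCE]. ROWS is JSON, a list of rows, each a list of 3 entries, a list of its own where there are three numbers: the shift along the tool's x, y, z in mm, then the turn, a rotation vector about the tool's x, y, z in rad, then the finger opening in mm, from 0 to 85.4. In form: [[[x, y, z], [ax, ay, az], grip], ...]. A call has 1 to 20 rows; each row is the pose to reach, as a shift and turn from the pose measured when the call began, along the tool's axes at that moment; what a row does not reach only later rows make up. A row lasts 1/10 s, in which the tool goes at most 50 mm and 8.59 degrees, less where a joint would pass 70% of its speed; a pose out of reach is approached as far as the arm can. A call with a gripper value outside its range is refused whole. The fingers move at their own pace and stop on an object; FORCE is the grip in N (left out, the last holds). Time passes only in rows, so rows that repeat a pose let the fingers close. It gives the time, the measured TCP pose, the force and the opening at its end, in the units of the state.
- bot.get_obs(): the state, without advancing time (a new reading comes with each control period).
- bot.camera(name): name is "side" or "top" or "wrist"; returns a dict with "frame" (420x560x3 uint8, red, green, blue), "mtx" (3x3 intrinsics, pixels), "origin" and "orientation" of the camera in the world. Camera axes: x right, y down, z forward; pixel columns grow to the right and rows downward; lengths in m; the calibration is good to about 2 mm. A picture is of the moment at which its call begins. There is no depth.
- bot.job_done(): hands the job in, once; it reports no verdict.
Trained networks look in a picture, given as the dict that the camera call returned (one of the last four; its "shot" number tells which), for a name from the list of things; names that differ only in an ending like _2 or _b are one class to them, and where a whole thing is asked for, a point or a joint stands for the part that bears it (a point fixed in the world has none). Each returns a list of dicts, best first, with "confidence" (0 to 1); they miss things now and then, are a little off and sometimes report something else, mostly with a low value. They report only what shows in the picture. A call takes as long as a camera call. They do not tell look-alikes from the thing itself.
- bot.search_frame(picture, name): "box" ([left, top, right, bottom] in pixels, round what is visible of it).
- bot.cut_out(picture, name): "region" (420x560 bool, what is visible of it) and "box" ([left, top, right, bottom] in pixels, round what is visible of it).
The state is a dict: "time": time; "q": joint angles; "qd": joint speeds; "joint_efforts": joint torques, N m; "ee_pos": TCP position; "tcp_rot": TCP orientation; "wrist_force": force on the tool from outside, world axes, zero at the start; "torque": the same for the moment, N m; "opening": finger opening in m.
Only numpy, scipy, OpenCV 4.12 (cv2) and the standard library are available. Lean on these libraries where they do the work, as an engineer would, in place of code of your own. Each camera call takes 0.05 s, during which the arm holds its last target. There are 200 camera calls.

TASK

First put the orange cap rim-down into the steel collar on the face of the blue parts tumbler and let go of it. The drum has a weight hidden somewhere inside it: then crank the drum by its black handle, at least half a turn from where it stands, to feel which side is heavy, then bring that heavy side to the bottom of the slope and finish holding the handle gripped there, at rest, without letting go. Leave the other things on the bench where they are.

Things in the scene. Friction and masses are not known exactly. Their poses are not given: they have to be found in the camera images.
- cap: orange screw cap, 50 mm across, 28 mm high, wall 3 mm, closed top with a beige disc, 40 g, loose, lying rim-down on the bench. Origin: centre of its rim plane (underside); its z axis points out through the closed top.
- cap_top (a point): centre of the orange cap's closed top, 28 mm along the cap's z from its origin.
- head: fixed bearing head of the parts tumbler. Origin: on the drum's axis, at the centre of the drum's underside. z: the drum's axis, leaning 0.38 rad (22 degrees) from vertical towards the robot's side, so the drum's round face looks up and towards the robot; x: straight up the slope of that face; y: level, across the slope.
- collar (a point): centre of the drum's face, inside the steel collar, on the drum's axis 55 mm from the head's origin; z is the drum's axis and its x axis points to the crank handle (it turns with the drum). The collar is a pocket of 55 mm inner and 63 mm outer diameter whose wall stands 7 mm above the face. The drum is blue, 184 mm across, 55 mm deep; its face is 185 mm above the bench here.
- drum (a joint): turn of the drum about the head's z axis, rad, counter-clockwise seen from above its face, without stops, any number of turns. At 0 the crank handle points straight up the slope (head x). The bearing is stiff: about 0.27 N m of rubbing, so that it stays wherever it is let go, plus 0.12 N m per rad/s.
- drum_mid (a point): middle of the drum, on its axis. A weight is fixed inside, 62 mm from the axis, on an unseen side that differs each time; its pull is 0.17 to 0.24 N m when level with the axis, so cranking slowly, the force along the turn at the handle swings 2.4 to 3.4 N either way about the bearing's drag (about 4 N moving, fading at a standstill). At the bottom and at the top of the slope the weight pulls neither way.
- crank: black upright handle of the drum: a round sleeve 20 mm across and 60 mm long that spins freely on its pin, parallel to the drum's axis and 70 mm from it. Origin: on the sleeve's axis at its lower end, 6 mm above the drum's face; z runs along the sleeve, away from the face.
- white_cap: white cap of the same size as the orange one, bystander.
- red_cap: red cap of the same size as the orange one, bystander.
- jar_a: shut glass jar with an orange lid, 66 mm across, 110 mm high, bystander; origin under its centre.
- jar_b: shut glass jar with a white lid, 60 mm across, 90 mm high, bystander; origin under its centre.
- tape: roll of beige masking tape lying flat, 100 mm across, 24 mm high, bystander.
- screwdriver: screwdriver with a red handle lying along its x axis, bystander.
- nut: square steel nut, 30 mm wide, 12 mm high, bystander.
Things that resemble listed ones, but are neither listed nor needed, are in the scene too. Of the things that look like the cap, take the one that is nearest to the robot's base at the start.

How it is judged (in metres and radians):
On the way, in this order (a step that is already met when the one before it is completed fails the run):
1. the orange cap sits rim-down in the collar, let go (distance between cap and collar below 0.007 m and z of cap_top in the frame of collar between 0.024 and 0.032 m and contact force between the fingers and cap below 0.1 N), for 0.2 s.
2. the fingers grip the crank handle at least about 2.4 rad round the drum from where it stood at the start (distance of crank from where it was at the start of the episode above 0.13 m and contact force between the fingers and crank above 2 N), for 0.1 s.
At the end, for the whole second after the job is handed in: Hidden weight within 20 degrees of the bottom of the slope, drum still (under 0.1 rad/s), fingers gripping the handle with over 3 N; orange cap rim-down in the collar (rim centre within 7 mm of its centre, top 24 to 32 mm above the face), not touched by the fingers (all of step 1 and x of slug_c0 in the frame of head below -0.0583 m and contact force between the fingers and crank above 3 N and velocity of joint drum between -0.1 and 0.1 rad/s); the arm keeps its last pose, push and grip.
It fails at once if another thing on the bench is moved more than 30 mm (distance of any of white_cap, red_cap, jar_a, jar_b, tape, screwdriver, nut from where it was at the start of the episode above 0.03 m).
It also fails if it takes over 72 s, if anything falls off the work surface, if the arm or the gripper's body presses on something with over 40 N, if the wrist force passes 120 N, or if a joint passes its speed limit or range.

## Working session

There is one attempt and no reset: what is moved stays moved. The work goes in short steps, Python scripts to look and compute and a shell command to move; the robot and the scene stay as the last step left them, time stands still between calls to the robot, and variables do not carry over. Pictures are saved under pics/ and viewed, about 8 in all and at most 12, crops included, and the job is handed in when it is done.

```bash
mkdir -p pics; ls; cat > h.py <<'E'
import numpy as np, cv2
from scipy.spatial.transform import Rotation as R
from workcell import bot
def tool():
    o=bot.get_obs(); return np.array(o["ee_pos"]),R.from_euler("xyz",o["tcp_rot"],degrees=True).as_matrix(),o
def camR(p):
    o=np.array(p["orientation"]); 
    return o if o.shape==(3,3) else R.from_euler("xyz",o,degrees=True).as_matrix()
def ray(p,u,v):
    d=camR(p)@np.linalg.solve(p["mtx"],[u,v,1.]); return np.array(p["origin"]),d/np.linalg.norm(d)
def onz(p,u,v,z):
    o,d=ray(p,u,v); return o+d*(z-o[2])/d[2]
def proj(p,X):
    c=p["mtx"]@(camR(p).T@(np.array(X)-p["origin"])); return c[:2]/c[2]
def save(p,n): cv2.imwrite("pics/"+n,p["frame"][:,:,::-1])
E
python3 - <<'E'
from h import *
P={}
for n in("top","side"):
    p=bot.camera(n);save(p,n+"0.png");P[n]=p
    print(n,p["origin"],p["orientation"])
    for k in("cap","crank","collar","drum","white_cap","jar_a","nut","tape"):
        for r in bot.search_frame(p,k)[:4]:
            print(n,k,np.round(r["box"]),round(r["confidence"],2))
fr=np.hstack([P["top"]["frame"],P["side"]["frame"]]);
cv2.imwrite("pics/both.png",cv2.resize(np.vstack([P["top"]["frame"],P["side"]["frame"]])[:,:,::-1],None,fx=.71,fy=.71))
print(bot.get_obs())
E
```

```text
pics
top [0.40511578 0.01549292 1.42680822] [-173.39448052   -0.86168954  -89.18175139]
top cap [313. 194. 332. 214.] 0.74
top cap [400. 201. 420. 216.] 0.73
top cap [428. 192. 454. 208.] 0.67
top cap [366. 245. 380. 263.] 0.59
top collar [184. 163. 265. 247.] 0.79
top drum [185. 165. 266. 245.] 0.64
top white_cap [131. 246. 151. 266.] 0.81
top jar_a [100. 169. 133. 199.] 0.77
top jar_a [151. 129. 176. 160.] 0.76
top nut [170. 296. 182. 306.] 0.47
top tape [356. 145. 389. 178.] 0.58
side [0.25351948 1.1442537  0.90789085] [-122.03449909    0.79417133 -167.28498466]
side cap [265. 172. 277. 185.] 0.58
side cap [267. 188. 278. 198.] 0.43
side crank [214. 202. 225. 224.] 0.69
side collar [310. 318. 325. 330.] 0.75
side collar [204. 199. 278. 264.] 0.55
side drum [201. 197. 276. 261.] 0.6
side white_cap [254. 333. 276. 354.] 0.84
side jar_a [144. 279. 174. 321.] 0.93
side jar_a [172. 310. 200. 363.] 0.83
side nut [307. 318. 326. 332.] 0.7
side tape [290. 187. 342. 193.] 0.63
side tape [217. 192. 242. 201.] 0.48
{'time': 0.9, 'q': array([6.70347181e+01, 4.97906549e+00, 1.00767555e+01, 9.50984851e+01,
       2.38509870e-04, 8.99999898e+01]), 'qd': array([-0.00969723,  0.03804804, -0.01345326,  0.057679  , -0.02966357,
       -0.03126566]), 'joint_efforts': array([-2.68681060e-04, -5.20099998e+01,  4.64851105e+01,  1.74510547e-03,
       -1.73539802e-04, -2.78895908e-05]), 'ee_pos': array([0.21459249, 0.50640419, 0.23126948]), 'tcp_rot': array([-8.99997615e+01,  7.95044684e-04,  6.70347283e+01]), 'wrist_force': array([ 0.41873635, -0.81940571, -0.11439452]), 'torque': array([-0.0074376 , -0.01401425, -0.05129987]), 'opening': 0.08551295665207961}
```

View pics/top0.png

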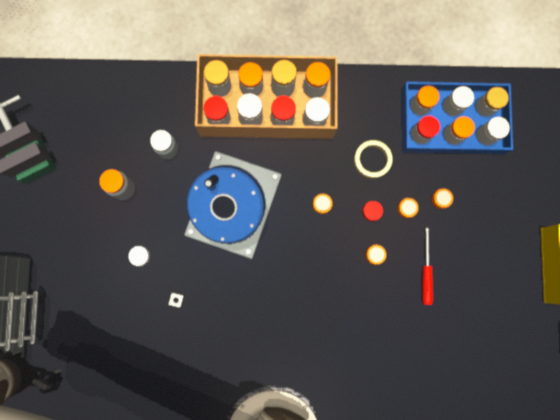

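View pics/side0.png

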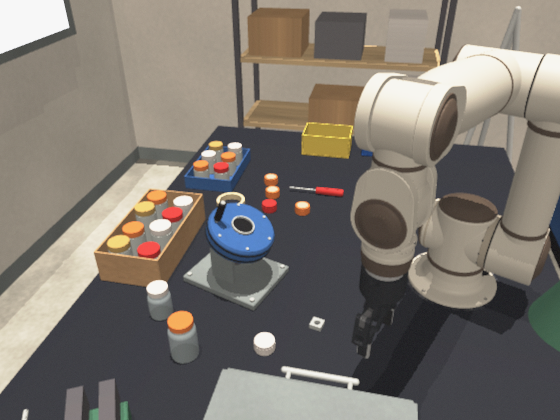

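```bash
python3 - <<'E'
from h import *
p=bot.camera("top");s=bot.camera("side")
for u,v in((322,203),(376,254),(408,208),(443,198)):
    X=onz(p,u,v,.028);print("cap cand",(u,v),X.round(4),"dist",np.hypot(*X[:2]).round(3),"side px",proj(s,X).round())
for u,v in((217,153),(281,178),(251,257),(187,236)): print("plate",onz(p,u,v,.01).round(3))
c=onz(p,223.5,207,.19);print("collar",c.round(3),proj(s,c))
cv2.imwrite("pics/c1.png",np.vstack([cv2.resize(p["frame"][140:270,165:465,::-1],None,fx=2.6,fy=2.6,interpolation=cv2.INTER_CUBIC)[:,:780],np.hstack([cv2.resize(s["frame"][185:265,180:310,::-1],None,fx=3.0,fy=3.0,interpolation=cv2.INTER_CUBIC),cv2.resize(s["frame"][165:245,225:355,::-1],None,fx=3.0,fy=3.0,interpolation=cv2.INTER_CUBIC)])]))
E
```

```text
cap cand (322, 203) [ 0.6017 -0.1199  0.028 ] dist 0.614 side px [256. 223.]
cap cand (376, 254) [ 0.4698 -0.2615  0.028 ] dist 0.538 side px [303. 205.]
cap cand (408, 208) [ 0.5921 -0.3469  0.028 ] dist 0.686 side px [274. 189.]
cap cand (443, 198) [ 0.6203 -0.4401  0.028 ] dist 0.761 side px [272. 176.]
plate [0.735 0.161 0.01 ]
plate [ 0.67  -0.011  0.01 ]
plate [0.458 0.065 0.01 ]
plate [0.511 0.234 0.01 ]
collar [0.566 0.124 0.19 ] [244.58257585 224.17673745]
```

View pics/c1.png

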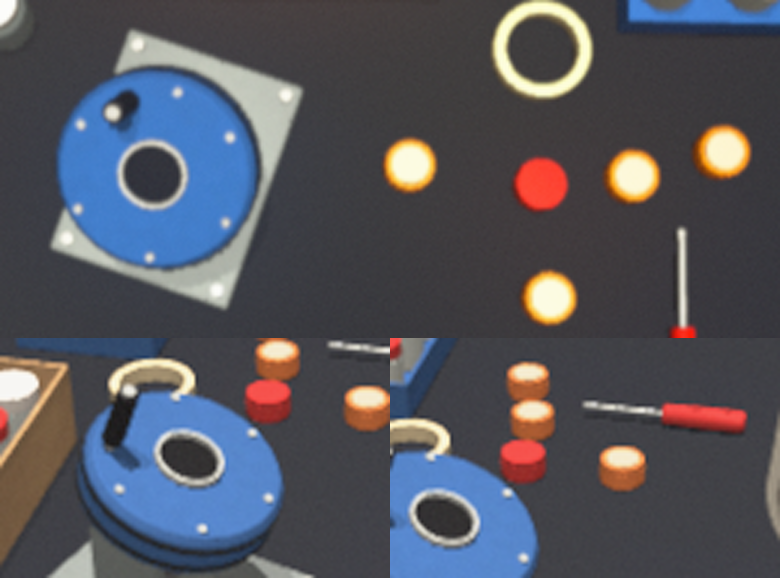

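```bash
cat >> h.py <<'E'
TILT=0.38
def headR(az): # az: azimuth of upslope direction (deg)
    a=np.radians(az); u=np.array([np.cos(a),np.sin(a),0]); z=np.cos(TILT)*np.array([0,0,1])-np.sin(TILT)*u
    x=np.cos(TILT)*u+np.sin(TILT)*np.array([0,0,1]); return np.c_[x,np.cross(z,x),z]
def hp(par,r,th,h): # point at radius r, drum angle th, height h above the face
    x,y,az=par[:3]; return np.array([x,y,.185])+headR(az)@np.array([r*np.cos(th),r*np.sin(th),h])
def rel(T):  # target pose (pos, R) -> shift mm & rotvec in tool axes
    p,Rt,o=tool(); return (Rt.T@(T[0]-p)*1e3).round(1), R.from_matrix(Rt.T@T[1]).as_rotvec().round(3)
E
python3 - <<'E'
from h import *
from scipy.optimize import least_squares
p=bot.camera("top");s=bot.camera("side")
obs=[(p,0,7,(223.5,207.3)),(s,0,7,(243.3,225)),(p,.07,66,(208.5,183.5)),(s,.07,66,(223,202.7)),(s,.07,6,(218.7,220.7))]
f=lambda q:np.concatenate([proj(c,hp(q,r,q[3],h*1e-3))-np.array(m) for c,r,h,m in obs])
for t0 in(-20,-50,0):
    r=least_squares(f,[.566,.124,t0,.8],x_scale=[.01,.01,10,.5]);print(r.x.round(4),np.degrees(r.x[3]).round(1),r.cost.round(2),r.fun.round(1))
p0,Rt,_=tool();print(Rt.round(3))
q=r.x
for k in(0,1):
    x=headR(q[2])@np.array([-np.sin(q[3]),np.cos(q[3]),0])*(1-2*k); y=-headR(q[2])[:,2]
    T=np.c_[x,y,np.cross(x,y)]; print("place rpy",R.from_matrix(T).as_euler("xyz",degrees=True).round(1))
for yaw in(-29,60,-119): print(yaw,rel((np.array([.470,-.2615,.14]),R.from_euler("xyz",[-90,0,yaw],degrees=True).as_matrix())))
E
```

```text
[  0.5691   0.1248 -14.3454   0.5636] 32.3 3.74 [-0.5 -0.7  0.9 -1.1 -0.9 -0.5  1.1  0.3 -0.4 -1.4]
[  0.5691   0.1248 -14.3455   0.5636] 32.3 3.74 [-0.5 -0.7  0.9 -1.1 -0.9 -0.5  1.1  0.3 -0.4 -1.4]
[  0.5691   0.1248 -14.3449   0.5636] 32.3 3.74 [-0.5 -0.7  0.9 -1.1 -0.9 -0.5  1.1  0.3 -0.4 -1.4]
[[ 0.39  -0.    -0.921]
 [ 0.921 -0.     0.39 ]
 [-0.    -1.     0.   ]]
place rpy [-108.7   11.4  106.1]
place rpy [-71.3 -11.4 -73.9]
-29 (array([-607.4,   91.3, -534.8]), array([ 0.   ,  1.676, -0.   ]))
60 (array([-607.4,   91.3, -534.8]), array([-0.   ,  0.123, -0.   ]))
-119 (array([-607.4,   91.3, -534.8]), array([-0.   , -3.036,  0.   ]))
```

```bash
python3 -m inch '[[[-607,50,-535],[0,1.449,0],85],[[-607,50,-535],[0,1.449,0],85],[[-607,50,-535],[0,1.449,0],85],[[-607,50,-535],[0,1.449,0],85],[[-607,50,-535],[0,1.449,0],85],[[-607,50,-535],[0,1.449,0],85],[[-607,50,-535],[0,1.449,0],85],[[-607,50,-535],[0,1.449,0],85],[[-607,50,-535],[0,1.449,0],85],[[-607,50,-535],[0,1.449,0],85],[[-607,50,-535],[0,1.449,0],85],[[-607,50,-535],[0,1.449,0],85],[[-607,50,-535],[0,1.449,0],85],[[-607,50,-535],[0,1.449,0],85],[[-607,50,-535],[0,1.449,0],85],[[-607,50,-535],[0,1.449,0],85],[[-607,50,-535],[0,1.449,0],85],[[-607,50,-535],[0,1.449,0],85],[[-607,50,-535],[0,1.449,0],85]]'
python3 - <<'E'
from h import *
p,Rt,o=tool();print(p,o["tcp_rot"],o["q"].round(1))
w=bot.camera("wrist");save(w,"w1.png");print(w["origin"],w["orientation"])
print(Rt.T@(np.array(w["origin"])-p))
for r in bot.cut_out(w,"cap")[:4]:
    m=r["region"];v,u=np.nonzero(m);b=r["box"];print(r["box"],r["confidence"].__round__(2),onz(w,u.mean(),v.mean(),.022).round(4),onz(w,(b[0]+b[2])/2,(b[1]+b[3])/2,.022).round(4))
E
```

```text
time: 3.0
ee_pos: [0.4701, -0.2606, 0.1813]
tcp_rot: [-90.0, 0.0, -16.0]
wrist_force: [0.5, 0.0, -0.7]
opening: 0.0852
[ 0.47007792 -0.26064132  0.18129701] [-8.99794653e+01  3.05810262e-02 -1.59959990e+01] [-29.    2.5   2.   89.5   0.   77. ]
[ 0.48902359 -0.19279978  0.32423962] [ 1.63744297e+02  9.88639998e-02 -1.60343649e+01]
[-0.0005593  -0.14291709  0.07048687]
[431.1, 279.9, 495.5, 329.6] 0.91 [ 0.6231 -0.4299  0.022 ] [ 0.6203 -0.4323  0.022 ]
[252.1, 161.5, 304.0, 218.0] 0.75 [ 0.4695 -0.2613  0.022 ] [ 0.4707 -0.2631  0.022 ]
[196.1, 293.6, 372.9, 349.9] 0.71 [ 0.4132 -0.393   0.022 ] [ 0.4383 -0.4013  0.022 ]
[393.8, 204.6, 455.0, 262.9] 0.69 [ 0.5924 -0.3452  0.022 ] [ 0.5942 -0.3438  0.022 ]
```

View pics/w1.png

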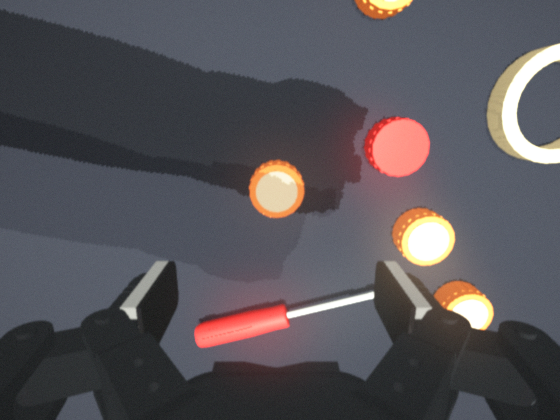

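```bash
python3 -m inch '[[[0,45,-1],[0,0,0],85],[[0,90,-1],[0,0,0],85],[[0,130,-1],[0,0,0],85],[[0,155,-1],[0,0,0],80],[[0,173,-1],[0,0,0],75],[[0,173,-1],[0,0,0],75],[[0,173,-1],[0,0,0],48],[[0,173,-1],[0,0,0],45],[[0,173,-1],[0,0,0],45],[[0,173,-1],[0,0,0],45],[[0,173,-1],[0,0,0],45],[[0,173,-1],[0,0,0],45],[[0,173,-1],[0,0,0],45],[[0,173,-1],[0,0,0],45]]' 25
```

```text
time: 4.5
ee_pos: [0.471, -0.2611, 0.0109]
tcp_rot: [-90.0, -0.2, -15.9]
wrist_force: [-1.3, 2.9, 8.1]
opening: 0.0493
```

```bash
python3 -m inch '[[[0,-10,0],[0,0,0],45],[[0,-40,0],[0,0,0],45],[[0,-90,0],[0,0,0],45],[[0,-140,0],[0,0,0],45],[[0,-190,0],[0,0,0],45],[[0,-240,0],[0,0,0],45],[[0,-290,0],[0,0,0],45],[[0,-300,0],[0,0,0],45],[[0,-300,0],[0,0,0],45]]'
python3 - <<'E'
from h import *
q=[.5691,.1248,-16.5]
H=headR(q[2]);T=np.c_[H[:,0],-H[:,2],H[:,1]]
print(R.from_matrix(T).as_euler("xyz",degrees=True))
P=hp(q,0,0,.15)-H[:,0]*.04;print(P,rel((P,T)))
E
```

```text
time: 5.4
ee_pos: [0.4706, -0.2612, 0.314]
tcp_rot: [-90.1, -0.5, -15.9]
wrist_force: [0.2, -0.6, -1.3]
opening: 0.0491
[-90.         -21.77239621 -16.5       ]
[0.48013624 0.15115227 0.30946288] (array([-103.8,    3.2,  399.2]), array([-0.001,  0.011, -0.372]))
```

```bash
python3 -m inch '[[[-104,3,399],[0,0.01,-0.372],45],[[-104,3,399],[0,0.01,-0.372],45],[[-104,3,399],[0,0.01,-0.372],45],[[-104,3,399],[0,0.01,-0.372],45],[[-104,3,399],[0,0.01,-0.372],45],[[-104,3,399],[0,0.01,-0.372],45],[[-104,3,399],[0,0.01,-0.372],45],[[-104,3,399],[0,0.01,-0.372],45],[[-104,3,399],[0,0.01,-0.372],45],[[-104,3,399],[0,0.01,-0.372],45],[[-104,3,399],[0,0.01,-0.372],45],[[-104,3,399],[0,0.01,-0.372],45]]'
python3 - <<'E'
from h import *
w=bot.camera("wrist");save(w,"w2.png");print(w["origin"],w["orientation"])
for k in("collar","crank","cap","drum"):
    for r in bot.search_frame(w,k)[:3]: print(k,r["box"],round(r["confidence"],2))
q=[.5691,.1248,-16.5]
print(proj(w,hp(q,0,0,.007)),proj(w,hp(q,.07,.56,.006)),proj(w,hp(q,.07,.56,.066)))
E
```

```text
time: 6.6
ee_pos: [0.4797, 0.1502, 0.3089]
tcp_rot: [-90.0, -21.7, -16.5]
wrist_force: [-0.6, 0.1, -1.4]
opening: 0.049
[0.44851705 0.23291657 0.44162989] [163.71316392 -21.66859765 -16.52058027]
collar [222.5, 81.8, 438.2, 263.7] 0.75
crank [383.1, 140.0, 437.6, 171.1] 0.95
cap [221.4, 210.6, 333.2, 338.3] 0.83
drum [220.7, 81.8, 438.5, 264.6] 0.79
[322.60455774 190.38783682] [394.14307002 147.44882793] [424.15572288 157.51763453]
```

View pics/w2.png

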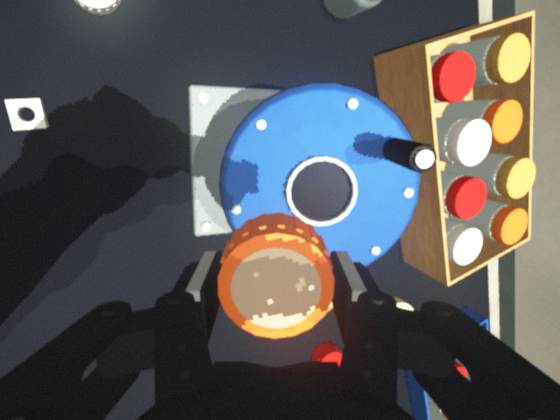

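```bash
python3 - <<'E'
from h import *
w=bot.camera("wrist");p,Rt,o=tool()
r=bot.cut_out(w,"cap")[0];print(r["box"])
t=np.linspace(0,2*np.pi,90)
for dy in(-.017,-.014):
  for dz in(-.004,0,.004):
    pts=np.array([proj(w,p+Rt@np.array([.025*np.cos(a),h,.025*np.sin(a)+dz])) for a in t for h in(dy,dy+.028)]);print(dy,dz,pts.min(0).round(1),pts.max(0).round(1))
q=[.5691,.1248,-16.5];H=headR(q[2]);T=np.c_[H[:,0],-H[:,2],H[:,1]]
for h in(.05,.02,.011):print(h,rel((hp(q,0,0,h),T)))
E
```

```text
[220.4, 216.5, 335.8, 337.3]
-0.017 -0.004 [217.7 214.3] [335.9 340.6]
-0.017 0 [217.3 206.3] [336.4 333. ]
-0.017 0.004 [216.8 198.3] [336.9 325.2]
-0.014 -0.004 [218.9 212.4] [334.7 336.2]
-0.014 0 [218.4 204.6] [335.2 328.7]
-0.014 0.004 [218.  196.7] [335.6 321. ]
0.05 (array([ 39.7, 100.4,   0.8]), array([-0.001, -0.001,  0.   ]))
0.02 (array([ 39.6, 130.4,   0.8]), array([-0.001, -0.001,  0.   ]))
0.011 (array([ 39.6, 139.4,   0.8]), array([-0.001, -0.001,  0.   ]))
```

```bash
python3 -m inch '[[[25,40,3],[0,0,0],45],[[40,80,3.5],[0,0,0],45],[[40,110,3.5],[0,0,0],45],[[40,125,3.5],[0,0,0],45],[[40,128,3.5],[0,0,0],45],[[40,128,3.5],[0,0,0],45]]'
python3 - <<'E'
from h import *
q=[.5691,.1248,-16.5];H=headR(q[2])
p,Rt,o=tool();print("tcp in head",(H.T@(p-hp(q,0,0,0))*1e3).round(1),o["wrist_force"].round(1))
w=bot.camera("wrist");s=bot.camera("side")
cv2.imwrite("pics/w3.png",np.hstack([w["frame"][60:360,130:470,::-1],cv2.resize(s["frame"][170:250,190:310,::-1],(450,300),interpolation=cv2.INTER_CUBIC)]))
E
```

```text
time: 7.55
ee_pos: [0.5621, 0.1297, 0.2068]
tcp_rot: [-89.9, -21.8, -16.6]
wrist_force: [1.0, 0.0, -1.3]
opening: 0.0487
tcp in head [ 0.6  2.7 23.2] [ 1.   0.  -1.3]
```

View pics/w3.png

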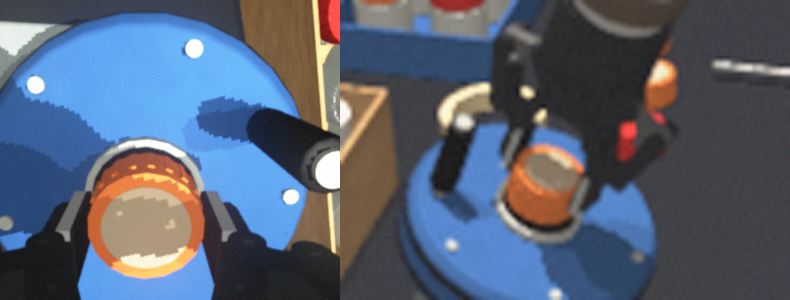

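```bash
python3 -m inch '[[[-0.5,3,0.5],[0,0,0],45],[[-0.5,6,0.5],[0,0,0],45],[[-0.5,9,0.5],[0,0,0],45],[[-0.5,11,0.5],[0,0,0],45],[[-0.5,12.5,0.5],[0,0,0],45],[[-0.5,12.5,0.5],[0,0,0],45]]'
```

```text
time: 8.25
ee_pos: [0.5658, 0.1289, 0.198]
tcp_rot: [-89.9, -22.0, -16.6]
wrist_force: [-14.7, -4.0, 13.6]
opening: 0.0493
```

```bash
python3 - <<'E'
from h import *
q=[.5691,.1248,-16.5];H=headR(q[2])
p,Rt,o=tool();print("tcp in head",(H.T@(p-hp(q,0,0,0))*1e3).round(1),(H.T@o["wrist_force"]).round(1))
w=bot.camera("wrist");s=bot.camera("side")
cv2.imwrite("pics/w4.png",np.hstack([cv2.resize(w["frame"][140:300,180:380,::-1],(375,300)),cv2.resize(s["frame"][190:240,215:285,::-1],(420,300),interpolation=cv2.INTER_CUBIC)]))
E
```

```text
tcp in head [ 0.8  3.  13.7] [-7.  -8.1 17.4]
```

View pics/w4.png

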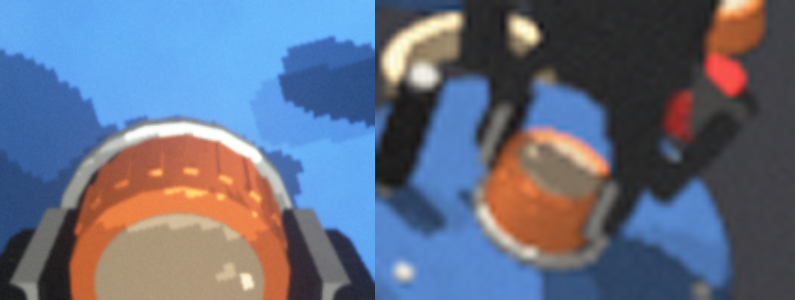

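```bash
python3 -m inch '[[[-1,-2,-1],[0,0,0],45],[[-1.5,-2,-2],[0,0,0],45],[[-1.5,0,-2],[0,0,0],45],[[-1.5,2,-2],[0,0,0],45],[[-1.5,3,-2],[0,0,0],45],[[-1.5,3.5,-2],[0,0,0],45]]'
python3 - <<'E'
from h import *
q=[.5691,.1248,-16.5];H=headR(q[2])
p,Rt,o=tool();print("tcp in head",(H.T@(p-hp(q,0,0,0))*1e3).round(1),(H.T@o["wrist_force"]).round(1))
E
```

```text
time: 8.95
ee_pos: [0.5655, 0.1282, 0.1949]
tcp_rot: [-89.7, -22.0, -16.5]
wrist_force: [-4.2, 6.0, 8.0]
opening: 0.0493
tcp in head [-0.4  2.2 10.8] [-2.4  4.5  9.6]
```

```bash
python3 -m inch '[[[0,-0.5,0],[0,0,0],55],[[0,-0.5,0],[0,0,0],66],[[0,-0.5,0],[0,0,0],66],[[0,-0.5,0],[0,0,0],66],[[0,-5,0],[0,0,0],66],[[0,-20,0],[0,0,0],66],[[0,-50,0],[0,0,0],66],[[0,-90,0],[0,0,0],66],[[0,-110,0],[0,0,0],66],[[0,-110,0],[0,0,0],66]]'
python3 - <<'E'
from h import *
q=[.5691,.1248,-16.5];H=headR(q[2]);T=np.c_[H[:,0],-H[:,2],H[:,1]]
p,Rt,o=tool();print("tcp in head",(H.T@(p-hp(q,0,0,0))*1e3).round(1))
w=bot.camera("wrist");save(w,"w5.png")
for r in bot.search_frame(w,"cap")[:2]+bot.search_frame(w,"crank")[:1]: print(r)
t=np.linspace(0,2*np.pi,90)
pts=np.array([proj(w,hp(q,.025,a,h)) for a in t for h in(0,.028)]);print("pred cap box",pts.min(0).round(1),pts.max(0).round(1))
print("pred crank tip",proj(w,hp(q,.07,.56,.066)))
for h in(.09,.018):print(h,rel((hp(q,.07,.56,h),T)))
E
```

```text
time: 9.95
ee_pos: [0.5259, 0.14, 0.3021]
tcp_rot: [-89.5, -22.3, -16.6]
wrist_force: [-0.7, 0.6, 0.3]
opening: 0.0663
tcp in head [  0.9   2.3 125.7]
{'box': [276.5, 292.1, 310.8, 328.0], 'confidence': 0.97}
{'box': [239.1, 173.2, 305.8, 241.3], 'confidence': 0.56}
{'box': [339.1, 150.8, 385.2, 184.6], 'confidence': 0.86}
pred cap box [240.8 170.6] [307.3 241. ]
pred crank tip [370.77099078 168.96931783]
0.09 (array([60.2, 31.1, 35.4]), array([-0.005, -0.001,  0.004]))
0.018 (array([ 59.9, 103.1,  35.1]), array([-0.005, -0.001,  0.004]))
```

View pics/w5.png

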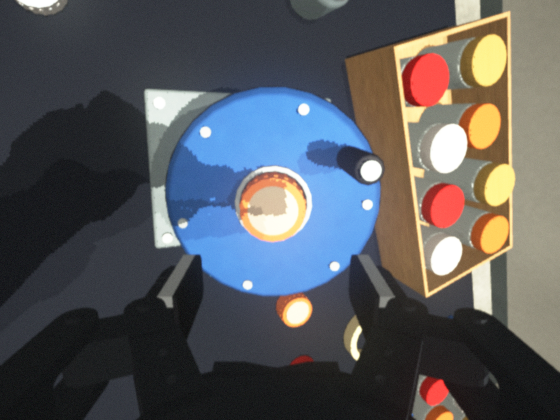

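```bash
python3 -m inch '[[[30,10,18],[-0.005,0,0.004],46],[[60,31,35],[-0.005,0,0.004],46],[[60,31,35],[-0.005,0,0.004],46],[[60,60,35],[-0.005,0,0.004],46],[[60,85,35],[-0.005,0,0.004],46],[[60,101,35],[-0.005,0,0.004],46],[[60,101,35],[-0.005,0,0.004],46],[[60,101,35],[-0.005,0,0.004],30],[[60,101,35],[-0.005,0,0.004],15],[[60,101,35],[-0.005,0,0.004],15],[[60,101,35],[-0.005,0,0.004],15],[[60,101,35],[-0.005,0,0.004],15],[[60,101,35],[-0.005,0,0.004],15],[[60,101,35],[-0.005,0,0.004],15]]' 40
cat > st.py <<'E'
from h import *
q=[.5691,.1248,-16.5];H=headR(q[2])
p,Rt,o=tool();x=H.T@(p-hp(q,0,0,0))*1e3;f=H.T@np.array(o["wrist_force"]);th=np.arctan2(x[1],x[0])
print("head",x.round(1),"r",np.hypot(x[0],x[1]).round(1),"th",np.degrees(th).round(1),"f",f.round(2),"ft",(f[1]*np.cos(th)-f[0]*np.sin(th)).round(2),"fr",(f[0]*np.cos(th)+f[1]*np.sin(th)).round(2),"rot",np.round(o["tcp_rot"],1),"open",round(o["opening"],4))
import sys
if len(sys.argv)>1:
    n=int(sys.argv[2]);
    for k in range(1,n+1):
        a=th+np.radians(float(sys.argv[1]))*k/n
        print((Rt.T@(hp(q,.07,a,x[2]*1e-3)-p)*1e3).round(1).tolist(),end=" ")
E
python3 st.py 30 6
```

```text
time: 11.5
ee_pos: [0.6249, 0.1468, 0.2268]
tcp_rot: [-90.0, -21.8, -16.5]
wrist_force: [-5.3, -1.6, 2.8]
opening: 0.019
head [59.4 37.  21.3] r 69.9 th 31.9 f [-3.26 -3.    4.31] ft -0.82 fr -4.35 rot [-90.  -21.8 -16.5] open 0.019
[-3.4, -0.0, 5.1] [-7.3, -0.0, 9.8] [-11.6, -0.0, 14.1] [-16.2, -0.0, 18.1] [-21.2, -0.0, 21.7] [-26.4, -0.0, 24.8]
```

```bash
python3 -m inch '[[[-2.5,0,3.9],[0,0,0],15],[[-5.3,0,7.5],[0,0,0],15],[[-8.4,0,11],[0,0,0],15],[[-11.6,0,14.1],[0,0,0],15],[[-15,0,17.2],[0,0,0],15],[[-18.7,0,20],[0,0,0],15],[[-22.5,0,22.5],[0,0,0],15],[[-26.4,0,24.8],[0,0,0],15]]' >/dev/null; python3 st.py 30 8
```

```text
head [34.  61.  21.1] r 69.8 th 60.8 f [ 6.03 -4.52 -8.02] ft -7.47 fr -1.0 rot [-90.1 -21.9 -16.6] open 0.0192
[-4.0, -0.0, 2.2] [-8.2, -0.0, 4.1] [-12.5, -0.0, 5.6] [-16.9, -0.1, 6.9] [-21.4, -0.1, 7.8] [-25.9, -0.1, 8.5] [-30.5, -0.1, 8.9] [-35.1, -0.1, 9.0]
```

```bash
python3 -m inch '[[[-4,0,2.2],[0,0,0],15],[[-8.2,0,4.1],[0,0,0],15],[[-12.5,0,5.6],[0,0,0],15],[[-16.9,0,6.9],[0,0,0],15],[[-21.4,0,7.8],[0,0,0],15],[[-25.9,0,8.5],[0,0,0],15],[[-30.5,0,8.9],[0,0,0],15],[[-35.1,0,9],[0,0,0],15]]' >/dev/null; python3 st.py 30 8
```

```text
head [ 0.1 69.8 21. ] r 69.8 th 90.0 f [ 7.44 -1.31 -9.15] ft -7.44 fr -1.31 rot [-90.1 -22.1 -16.7] open 0.0191
[-4.6, -0.0, 0.0] [-9.1, -0.0, -0.4] [-13.7, -0.1, -1.2] [-18.1, -0.1, -2.3] [-22.5, -0.1, -3.6] [-26.8, -0.1, -5.2] [-30.9, -0.1, -7.1] [-35.0, -0.1, -9.3]
```

```bash
python3 -m inch '[[[-4.6,0,0],[0,0,0],15],[[-9.1,0,-0.4],[0,0,0],15],[[-13.7,0,-1.2],[0,0,0],15],[[-18.1,0,-2.3],[0,0,0],15],[[-22.5,0,-3.6],[0,0,0],15],[[-26.8,0,-5.2],[0,0,0],15],[[-30.9,0,-7.1],[0,0,0],15],[[-35,0,-9.3],[0,0,0],15]]' >/dev/null; python3 st.py 30 8
```

```text
head [-34.1  61.   21.1] r 69.9 th 119.2 f [ 5.25  2.05 -7.84] ft -5.58 fr -0.78 rot [-90.  -22.2 -16.7] open 0.0185
[-4.0, -0.0, -2.3] [-7.7, -0.0, -4.9] [-11.3, -0.1, -7.8] [-14.7, -0.1, -10.9] [-17.8, -0.1, -14.2] [-20.8, -0.1, -17.7] [-23.5, -0.1, -21.4] [-25.9, -0.1, -25.3]
```

```bash
python3 -m inch '[[[-4,0,-2.3],[0,0,0],15],[[-7.7,0,-4.9],[0,0,0],15],[[-11.3,0,-7.8],[0,0,0],15],[[-14.7,0,-10.9],[0,0,0],15],[[-17.8,0,-14.2],[0,0,0],15],[[-20.8,0,-17.7],[0,0,0],15],[[-23.5,0,-21.4],[0,0,0],15],[[-25.9,0,-25.3],[0,0,0],15]]' >/dev/null; python3 st.py 30 8
```

```text
head [-59.7  36.5  21.4] r 70.0 th 148.6 f [ 2.77  3.47 -5.07] ft -4.4 fr -0.55 rot [-89.9 -22.2 -16.8] open 0.0187
[-2.2, -0.0, -4.0] [-4.2, -0.0, -8.1] [-5.9, -0.1, -12.4] [-7.3, -0.1, -16.7] [-8.5, -0.1, -21.2] [-9.3, -0.1, -25.7] [-9.8, -0.1, -30.2] [-10.1, -0.1, -34.8]
```

```bash
python3 -m inch '[[[-2.2,0,-4],[0,0,0],15],[[-4.2,0,-8.1],[0,0,0],15],[[-5.9,0,-12.4],[0,0,0],15],[[-7.3,0,-16.7],[0,0,0],15],[[-8.5,0,-21.2],[0,0,0],15],[[-9.3,0,-25.7],[0,0,0],15],[[-9.8,0,-30.2],[0,0,0],15],[[-10.1,0,-34.8],[0,0,0],15]]' >/dev/null; python3 st.py 30 8
```

```text
head [-70.    1.5  21.7] r 70.1 th 178.8 f [-2.54  3.15  0.48] ft -3.1 fr 2.6 rot [-89.9 -22.2 -16.8] open 0.0186
[0.1, -0.0, -4.6] [0.5, -0.0, -9.1] [1.2, -0.0, -13.7] [2.1, -0.0, -18.2] [3.4, 0.0, -22.6] [4.9, 0.0, -26.9] [6.7, 0.0, -31.1] [8.8, 0.0, -35.2]
```

```bash
python3 -m inch '[[[0.1,0,-4.6],[0,0,0],15],[[0.5,0,-9.1],[0,0,0],15],[[1.2,0,-13.7],[0,0,0],15],[[2.1,0,-18.2],[0,0,0],15],[[3.4,0,-22.6],[0,0,0],15],[[4.9,0,-26.9],[0,0,0],15],[[6.7,0,-31.1],[0,0,0],15],[[8.8,0,-35.2],[0,0,0],15]]' >/dev/null; python3 st.py 30 8
```

```text
head [-61.2 -34.3  22.1] r 70.1 th -150.7 f [-3.11  0.96  4.18] ft -2.36 fr 2.24 rot [-89.9 -22.2 -16.8] open 0.0187
[2.5, 0.0, -3.8] [5.1, 0.0, -7.6] [8.0, 0.1, -11.2] [11.1, 0.1, -14.5] [14.4, 0.1, -17.7] [18.0, 0.1, -20.6] [21.7, 0.2, -23.3] [25.5, 0.2, -25.8]
```

```bash
python3 -m inch '[[[2.5,0,-3.8],[0,0,0],15],[[5.1,0,-7.6],[0,0,0],15],[[8,0,-11.2],[0,0,0],15],[[11.1,0,-14.5],[0,0,0],15],[[14.4,0,-17.7],[0,0,0],15],[[18,0,-20.6],[0,0,0],15],[[21.7,0,-23.3],[0,0,0],15],[[25.5,0,-25.8],[0,0,0],15]]' >/dev/null; python3 st.py 30 8
```

```text
head [-35.4 -60.6  22.4] r 70.2 th -120.3 f [-2.89  0.7   4.31] ft -2.84 fr 0.85 rot [-89.9 -22.2 -16.8] open 0.0192
[4.1, 0.0, -2.0] [8.3, 0.1, -3.9] [12.6, 0.1, -5.5] [17.0, 0.1, -6.9] [21.4, 0.2, -7.9] [25.9, 0.2, -8.7] [30.5, 0.3, -9.1] [35.1, 0.3, -9.3]
```

```bash
python3 -m inch '[[[4.1,0,-2],[0,0,0],15],[[8.3,0,-3.9],[0,0,0],15],[[12.6,0,-5.5],[0,0,0],15],[[17,0,-6.9],[0,0,0],15],[[21.4,0,-7.9],[0,0,0],15],[[25.9,0,-8.7],[0,0,0],15],[[30.5,0,-9.1],[0,0,0],15],[[35.1,0,-9.3],[0,0,0],15]]' >/dev/null; python3 st.py 30 8
```

```text
head [ -0.1 -70.1  22.5] r 70.1 th -90.1 f [-3.32 -1.04  3.05] ft -3.32 fr 1.04 rot [-89.9 -22.2 -16.8] open 0.0187
[4.6, 0.0, 0.3] [9.1, 0.1, 0.8] [13.7, 0.1, 1.5] [18.1, 0.1, 2.6] [22.5, 0.2, 3.9] [26.8, 0.2, 5.5] [30.9, 0.3, 7.4] [35.0, 0.3, 9.6]
```

```bash
python3 -m inch '[[[4.6,0,0.3],[0,0,0],15],[[9.1,0,0.8],[0,0,0],15],[[13.7,0,1.5],[0,0,0],15],[[18.1,0,2.6],[0,0,0],15],[[22.5,0,3.9],[0,0,0],15],[[26.8,0,5.5],[0,0,0],15],[[30.9,0,7.4],[0,0,0],15],[[35,0,9.6],[0,0,0],15]]' >/dev/null; python3 st.py 30 8
```

```text
head [ 35.  -60.7  22.5] r 70.1 th -60.0 f [-3.51 -2.75 -0.8 ] ft -4.41 fr 0.63 rot [-89.9 -22.2 -16.8] open 0.0189
[3.8, 0.0, 2.5] [7.6, 0.1, 5.2] [11.1, 0.1, 8.1] [14.4, 0.1, 11.2] [17.5, 0.1, 14.6] [20.4, 0.1, 18.2] [23.1, 0.2, 21.9] [25.5, 0.2, 25.8]
```

```bash
python3 -m inch '[[[3.8,0,2.5],[0,0,0],15],[[7.6,0,5.2],[0,0,0],15],[[11.1,0,8.1],[0,0,0],15],[[14.4,0,11.2],[0,0,0],15],[[17.5,0,14.6],[0,0,0],15],[[20.4,0,18.2],[0,0,0],15],[[23.1,0,21.9],[0,0,0],15],[[25.5,0,25.8],[0,0,0],15]]' >/dev/null; python3 st.py 30 8
```

```text
head [ 60.6 -34.9  22.2] r 70.0 th -29.9 f [-3.53 -4.75 -3.33] ft -5.88 fr -0.69 rot [-90.  -22.2 -16.8] open 0.019
[2.2, 0.0, 4.0] [4.0, 0.0, 8.2] [5.6, 0.0, 12.5] [6.9, 0.0, 16.9] [7.9, 0.0, 21.4] [8.7, 0.0, 25.9] [9.1, 0.0, 30.5] [9.2, 0.0, 35.0]
```

```bash
python3 -m inch '[[[2.2,0,4],[0,0,0],15],[[4,0,8.2],[0,0,0],15],[[5.6,0,12.5],[0,0,0],15],[[6.9,0,16.9],[0,0,0],15],[[7.9,0,21.4],[0,0,0],15],[[8.7,0,25.9],[0,0,0],15],[[9.1,0,30.5],[0,0,0],15],[[9.2,0,35],[0,0,0],15]]' >/dev/null; python3 st.py -30 8
python3 - <<'E'
import numpy as np
th=np.radians([60.8,90,119.2,148.6,178.8,-150.7,-120.3,-90.1,-60,-29.9])
f=np.array([-7.47,-7.44,-5.58,-4.4,-3.1,-2.36,-2.84,-3.32,-4.41,-5.88])
A=np.c_[np.ones(10),np.cos(th),np.sin(th)];c,res,*_=np.linalg.lstsq(A,f,rcond=None);print(c,np.hypot(c[1],c[2]),np.degrees(np.arctan2(c[2],c[1])),(A@c-f).round(2))
E
```

```text
head [69.9 -0.2 21.8] r 69.9 th -0.2 f [-2.21 -7.34 -3.07] ft -7.34 fr -2.19 rot [-90.  -22.1 -16.8] open 0.0182
[-0.1, 0.0, -4.6] [-0.5, 0.0, -9.1] [-1.2, 0.0, -13.7] [-2.3, 0.0, -18.1] [-3.6, 0.0, -22.5] [-5.2, 0.0, -26.8] [-7.1, 0.0, -31.0] [-9.2, 0.0, -35.0] [-5.12518784 -1.9637458  -1.83921431] 2.6905402553290054 -136.87553378609886 [-0.22  0.48 -0.19 -0.01 -0.1  -0.15  0.29  0.04 -0.1  -0.03]
```

```bash
python3 - <<'E'
import numpy as np
th=np.radians([60.8,90,119.2,148.6,178.8,-150.7,-120.3,-90.1,-60,-29.9,-.2])
f=np.array([-7.47,-7.44,-5.58,-4.4,-3.1,-2.36,-2.84,-3.32,-4.41,-5.88,-7.34])
g=np.array([-1,-1.31,-.78,-.55,2.6,2.24,.85,1.04,.63,-.69,-2.19])
o=np.ones(11);z=0*o;c,s=np.cos(th),np.sin(th)
A=np.r_[np.c_[z,o,c,s,z,z],np.c_[o,z,-s,c,s,c]]
x,*_=np.linalg.lstsq(A,np.r_[g,f],rcond=None)
print("drag,rad",x[:2],"bias",x[2:4],"A",np.hypot(*x[4:]),"bottom",180-np.degrees(np.arctan2(x[5],x[4])),(A@x-np.r_[g,f]).round(2))
B=np.c_[o,s,c];y,*_=np.linalg.lstsq(B,f,rcond=None);print(y,np.hypot(*y[1:]),180-np.degrees(np.arctan2(y[2],y[1])))
E
```

```text
drag,rad [-5.1531343  -0.08700268] bias [-1.48076899 -1.19285111] A 3.427239649928989 bottom 346.06380775843587 [-0.85  0.03  0.37  1.11 -1.23 -0.45  0.84  0.07 -0.42 -0.09  0.63 -0.28
  0.44 -0.2   0.01 -0.07 -0.13  0.3   0.02 -0.15 -0.1   0.18]
[-5.1531343  -1.8455883  -2.01827152] 2.7348886794235177 312.4410457289565
```

```bash
for i in 1 2 3; do python3 -m inch '[[[0,0,0],[0,0,0],28],[[0,0,0],[0,0,0],28],[[0,0,0],[0,0,0],28]]' >/dev/null; python3 st.py; done; python3 -m inch '[[[0,0,0],[0,0,0],15],[[0,0,0],[0,0,0],15],[[0,0,0],[0,0,0],15],[[0,0,0],[0,0,0],15],[[0,0,0],[0,0,0],15]]' 40; python3 st.py -30 8
```

```text
head [70.7  0.4 22.5] r 70.7 th 0.3 f [0.75 0.13 0.77] ft 0.12 fr 0.76 rot [-90.  -22.2 -16.8] open 0.028
head [70.8  0.4 22.7] r 70.8 th 0.3 f [ 0.76 -0.36 -0.4 ] ft -0.36 fr 0.76 rot [-89.9 -22.3 -16.8] open 0.0279
head [70.8  0.4 22.7] r 70.8 th 0.3 f [-0.24  0.58  0.03] ft 0.59 fr -0.23 rot [-89.9 -22.3 -16.8] open 0.028
time: 21.7
ee_pos: [0.6235, 0.1091, 0.2322]
tcp_rot: [-89.9, -22.2, -16.8]
wrist_force: [-5.5, 0.7, 2.0]
opening: 0.0188
head [70.1  0.4 22.9] r 70.1 th 0.3 f [-4.34 -0.86  3.84] ft -0.84 fr -4.35 rot [-89.9 -22.2 -16.8] open 0.0188
[-0.2, 0.0, -4.6] [-0.6, 0.0, -9.1] [-1.3, 0.0, -13.7] [-2.3, -0.0, -18.1] [-3.6, -0.0, -22.5] [-5.1, -0.0, -26.8] [-7.0, -0.0, -31.0] [-9.1, -0.0, -35.1]
```

```bash
python3 -m inch '[[[-0.2,0,-4.6],[0,0,0],15],[[-0.6,0,-9.1],[0,0,0],15],[[-1.3,0,-13.7],[0,0,0],15],[[-2.3,0,-18.1],[0,0,0],15],[[-3.6,0,-22.5],[0,0,0],15],[[-5.1,0,-26.8],[0,0,0],15],[[-7,0,-31],[0,0,0],15],[[-9.1,0,-35.1],[0,0,0],15]]' >/dev/null; python3 st.py -30 8
```

```text
head [ 60.8 -34.8  23.2] r 70.1 th -29.7 f [-1.67  6.15  4.97] ft 4.51 fr -4.5 rot [-89.9 -22.2 -16.8] open 0.0189
[-2.4, -0.0, -3.9] [-5.1, -0.0, -7.6] [-8.0, -0.1, -11.2] [-11.1, -0.1, -14.6] [-14.4, -0.1, -17.7] [-17.9, -0.1, -20.7] [-21.6, -0.2, -23.4] [-25.5, -0.2, -25.8]
```

```bash
python3 -m inch '[[[-2.4,0,-3.9],[0,0,0],15],[[-5.1,0,-7.6],[0,0,0],15],[[-8,0,-11.2],[0,0,0],15],[[-11.1,0,-14.6],[0,0,0],15],[[-14.4,0,-17.7],[0,0,0],15],[[-17.9,0,-20.7],[0,0,0],15],[[-21.6,0,-23.4],[0,0,0],15],[[-25.5,0,-25.8],[0,0,0],15]]' >/dev/null; python3 st.py -30 8
```

```text
head [ 35.8 -60.3  23.6] r 70.2 th -59.3 f [2.53 5.58 3.62] ft 5.02 fr -3.51 rot [-89.8 -22.3 -16.8] open 0.0191
[-4.1, -0.0, -2.1] [-8.2, -0.1, -4.1] [-12.5, -0.1, -5.7] [-16.8, -0.2, -7.1] [-21.3, -0.2, -8.3] [-25.8, -0.2, -9.1] [-30.3, -0.3, -9.6] [-34.9, -0.3, -9.8]
```

```bash
python3 -m inch '[[[-4.1,0,-2.1],[0,0,0],15],[[-8.2,0,-4.1],[0,0,0],15],[[-12.5,0,-5.7],[0,0,0],15],[[-16.8,0,-7.1],[0,0,0],15],[[-21.3,0,-8.3],[0,0,0],15],[[-25.8,0,-9.1],[0,0,0],15],[[-30.3,0,-9.6],[0,0,0],15],[[-34.9,0,-9.8],[0,0,0],15]]' >/dev/null; python3 st.py 39 10
```

```text
head [  2.  -70.1  23.7] r 70.2 th -88.4 f [6.32 3.56 0.8 ] ft 6.42 fr -3.38 rot [-89.8 -22.5 -16.8] open 0.0188
[4.7, 0.1, 0.5] [9.5, 0.1, 1.1] [14.1, 0.2, 2.1] [18.7, 0.2, 3.4] [23.2, 0.3, 5.0] [27.6, 0.3, 6.9] [31.8, 0.4, 9.1] [35.9, 0.5, 11.5] [39.8, 0.5, 14.3] [43.5, 0.6, 17.3]
```

```bash
python3 -m inch '[[[4.7,0,0.5],[0,0,0],15],[[9.5,0,1.1],[0,0,0],15],[[14.1,0,2.1],[0,0,0],15],[[18.7,0,3.4],[0,0,0],15],[[23.2,0,5],[0,0,0],15],[[27.6,0,6.9],[0,0,0],15],[[31.8,0,9.1],[0,0,0],15],[[35.9,0,11.5],[0,0,0],15],[[39.8,0,14.3],[0,0,0],15],[[43.5,0,17.3],[0,0,0],15],[[43.5,0,17.3],[0,0,0],15],[[43.5,0,17.3],[0,0,0],15],[[43.5,0,17.3],[0,0,0],15],[[43.5,0,17.3],[0,0,0],15],[[43.5,0,17.3],[0,0,0],15]]' 40; python3 st.py
python3 - <<'E'
from h import *
w=bot.camera("wrist");s=bot.camera("side");t=bot.camera("top")
cv2.imwrite("pics/w6.png",np.hstack([cv2.resize(w["frame"][:,:,::-1],(400,300)),cv2.resize(s["frame"][175:265,190:310,::-1],(400,300),interpolation=cv2.INTER_CUBIC)]))
q=[.5691,.1248,-16.5];a=np.linspace(0,6.28,90)
pts=np.array([proj(w,hp(q,.025,b,h)) for b in a for h in(0,.028)]);print(pts.min(0),pts.max(0))
for r in bot.search_frame(w,"cap")[:3]: print(r)
E
```

```text
time: 25.6
ee_pos: [0.5855, 0.0639, 0.2236]
tcp_rot: [-89.9, -22.4, -16.8]
wrist_force: [-1.5, -1.3, -6.0]
opening: 0.0189
head [ 45.  -53.7  23.6] r 70.0 th -50.1 f [-3.18 -1.69 -5.21] ft -3.52 fr -0.75 rot [-89.9 -22.4 -16.8] open 0.0189
[104.99081021  86.56425934] [235.03221051 209.39501738]
{'box': [108.1, 86.2, 236.7, 211.4], 'confidence': 0.76}
{'box': [5.5, 2.0, 366.1, 342.8], 'confidence': 0.27}
```

View pics/w6.png

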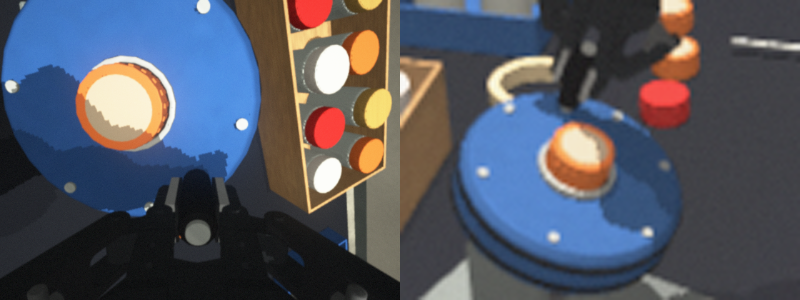

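```bash
python3 -c "
from workcell import bot
print(bot.job_done()); o=bot.get_obs(); print(o['time'],o['ee_pos'],o['opening'])"
```

```text
the job is handed in; nothing more can be done
None
the job is handed in; nothing more can be done
```

I put the orange cap nearest the base (top-view pixel 376, 254) rim-down into the collar and let go. Then I cranked the drum forward about 330 degrees, found the heavy side, and turned it to the bottom. I handed the job in at about 26 s with the handle gripped there. The hand-in reports no verdict.

**Cap:** its first touch caught the collar's edge, so I shifted it about 2 mm and it then went down to the depth I expected on the face. The last wrist picture shows it inside the collar, within a few pixels of the predicted outline, with the fingers well clear.

**Heavy side:** the force along the turn swung 2.7 N about a 5.1 N drag, inside the range you gave.
- The forward samples alone put the heavy side at the bottom with the handle at −47 degrees. Comparing forward with reverse passes at three angles gave about −51 degrees.
- A fit that also allowed for a constant force offset disagreed, giving −14 degrees. To settle it I opened the fingers briefly mid-way and read the free sensor. It showed only a few tenths of a newton along the turn, so I set that fit aside.

**End state:** the handle stands at −50 degrees, with the fingers 18.9 mm apart on the sleeve and grip set to 40 N. The drum had been held still for about 0.5 s before I handed in. A side push of about 3.5 N remains, which is below the bearing's drag.

I did not measure whether the bystanders moved; nothing touched them that I could see.

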